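Stand the oiled handpiece in the empty steriliser cup

TASK

The freshly oiled dental handpiece has finished draining in the white block, where it stands among slim hand instruments. Take it out and stand it, foot end down and head up, in the empty steel cup, so that its foot rests on the cup's floor, and let go of it.

Things in the scene. Friction and masses are not known exactly. Their poses are not given: they have to be found in the camera images.
- handpiece_mid (a point): Middle of the handpiece in the drain block, on its axis: a metal rod 132 mm long, straight body 16 x 17 mm, on top a small angled head (top 26 mm, to 20 mm wide). Stands foot down, leaning up to 5 deg, in any of the three wells; far thicker than the two slim tools there. Point is 66 mm above foot, 66 mm below top, 22 mm above the block's top. Own +y points along the rod to the foot. 70-110 g.
- drain_block: Fixed white block 56 x 216 mm, 54 mm high, on a 4 mm steel plate 76 x 236 mm. Origin: centre of underside; x short side, y long side, z up. Three square wells 21 mm wide, 44 mm deep, at y = -75, 0, +75 mm. The other two hold a dental mirror and a spatula (9 mm thick, tops 170 mm above the worktop, leaning up to 15 deg). Closing along the block's x keeps fingers clear of them.
- empty_cup_mouth (a point): Centre of the empty steel cup's mouth, at rim height, 66 mm above the worktop; z up. Fixed round cup: mouth 58 mm inside, funnel 16 mm deep down to a straight bore 34 mm wide; floor 56 mm below this point. Rim 62 mm, foot 72 mm outside. A like cup, with another handpiece in it (top 142 mm above the worktop), is 120 mm or more away to the left or right.
- handpiece_foot (a point): Centre of the handpiece's flat foot end, on its axis, 66 mm below handpiece_mid as it stands; this end goes down into the cup.
There are look-alikes about, which are no part of the job. What is shaped like the part that bears handpiece_mid but blue is not meant.

How it is judged:
By the outcome, as a careful person would: the job done as asked, in the order asked, and still so for the second after the job is handed in, with the robot touching nothing.
It also fails if it takes over 45 s, if anything falls off the work surface, if the arm or the gripper's body presses on something with over 40 N, if the wrist force passes 120 N, or if a joint passes its speed limit or range.

ROBOT

A 6-joint arm with a two-finger parallel gripper is mounted at the origin on a cart in front of the work surface, level with it; the furniture and walls round the work are solid. World frame = base frame: x ahead of the robot, y to its left, z up, the work surface at z = 0. Lengths are in m, angles in rad, forces in N, time in s.
With the tool pointing down it reaches from about 0.25 to 0.725 m from the base axis. Payload 4 kg.
Tool frame: the origin (TCP) lies at the very end of the fingers, on their centre line; the grasp point (between the pads) lies 19 mm behind it (manip.grasp_offset is the distance from the TCP to the grasp point, in m); x points along the fingers, z is the direction in which the jaws open and shut, and the axes are right-handed (so a half turn about x gives the same grasp; the last joint's range is limited). The gripper opens to 85 mm and grips with 20 to 120 N. Pads are 22 mm wide; open, the fingers measure 114 mm over their backs; the gripper's body (76 mm by 85 mm) begins 54 mm behind the grasp point. The pads swing forward as they close: fully open they stand 13 mm farther back than shut.
Start: joints at [-1.216, 0.241, 0.005, 1.335, 0, 1.571], TCP at [0.174, -0.469, 0.231] pointing down, gripper open.
Joint ranges: [-2.72, 2.72], [-1.05, 1.87], [-1.09, 1.28], [-1.99, 2.15], [-1.42, 1.44], [-3.14, 3.14]. Speed limits (rad/s): [2.79, 2.79, 3.14, 3.14, 3.14, 3.14].

INTERFACE

Orientations are given as a unit quaternion [x, y, z, w].
In Python, from rig import manip gives the robot as it stands.
- The arm moves only by the tool send_rows, never from a script. Its argument "series" is one flat list of numbers, 7 for each row, row after row: the shift along the tool's x, y, z in mm, then the turn, a rotation vector about the tool's x, y, z in rad, then the opening in per cent of the stroke, from 0 (shut) to 100 (fully open). A call has 1 to 12 rows; each row is the pose to reach, as a shift and turn from the pose commanded when the call began, along the tool's axes at that moment; what a row does not reach only later rows make up. A row lasts 1/10 s, in which the tool goes at most 50 mm and 8.59 degrees, less where a joint would pass 70% of its speed; a pose out of reach is approached as far as the arm can. A call with a gripper value outside its range is refused whole. The fingers move at their own pace and stop on an object; "grip_force" is the grip in N (left out, the last holds). Time passes only in rows, so rows that repeat a pose let the fingers close. It gives the time, the measured TCP pose, the force and the opening at its end, in the units of the state.
- manip.get_obs(): the state, without advancing time (a new reading comes with each control period).
- manip.camera(name): name is "scene" or "top" or "wrist"; returns (picture, depth): 384x512x3 uint8, red, green, blue; 384x512 float32, m along the optical axis (not along the pixel's ray), 0 where there is no reading.
- manip.get_calibration(name): a dict with "K" (3x3 intrinsics, pixels), "camera_from_world" (4x4, takes a point from world to camera coordinates); the wrist camera has in their place "tool_from_camera" (4x4, takes a point from camera to tool coordinates, whose origin is the TCP and whose axes are the tool frame's). Camera axes: x right, y up, looking along -z (the intrinsics and any distortion apply to the point x, -y, -z); pixel columns grow to the right and rows downward; lengths in m; the calibration is good to about 2 mm. The wrist camera is an equidistant fisheye: a pixel r from the principal point sees the ray r / f radians off the axis. A picture is of the moment at which its call begins: read the wrist's pose just before it. get_calibration takes no time and is no camera call.
- manip.finish_job(): hands the job in, once; it reports no verdict.
Trained networks look in the newest picture that a camera, given by its name, has taken for a name from the list of things; names that differ only in an ending like _2 or _b are one class to them, and where a whole thing is asked for, a point or a joint stands for the part that bears it (a point fixed in the world has none). Each returns a list of dicts, best first, with "conf" (0 to 1); they miss things now and then, are a little off and sometimes report something else, mostly with a low value. They report only what shows in the picture. A call takes as long as a camera call. They do not tell look-alikes from the thing itself.
- manip.trace(camera, label): "region" (384x512 bool, what is visible of it).
- manip.place_of(camera, label): "position" ([x, y, z] in m, in the coordinates of the camera as it stood for that picture, good to about 4 mm: a listed point, or the origin of a listed thing).
The state is a dict: "clock": time; "joints": joint angles; "joint_vel": joint speeds; "tau": joint torques, N m; "ee_pos": TCP position; "tcp_rot": TCP orientation; "force": force on the tool from outside, world axes, zero at the start; "moment": the same for the moment, N m; "finger_gap": finger opening in m.
Only numpy, scipy, OpenCV 4.12 (cv2) and the standard library are available. Lean on these libraries where they do the work, as an engineer would, in place of code of your own. Each camera call takes 0.05 s, during which the arm holds its last target.

## Working session

There is one attempt and no reset: what is moved stays moved. The work goes in short steps, Python scripts to look and compute and a tool call to move; the robot and the scene stay as the last step left them, time stands still between calls to the robot, and variables do not carry over. Pictures are saved under pics/ and viewed, and the job is handed in when it is done.

Besides the shell and the picture viewer there is one more tool, called after "Emit:" as name(argument=value, ...), one argument or row to a line, values as JSON. send_rows: Moves the arm, as the interface text tells. Its arguments: {"type":"object","properties":{"series":{"type":"array","items":{"type":"number"}},"grip_force":{"type":"number"}},"required":["series"]}

```bash
ls; mkdir -p pics
python3 - <<'E'
from rig import manip
import cv2, numpy as np
o=manip.get_obs();print({k:np.round(v,4).tolist() for k,v in o.items()}, manip.grasp_offset)
for n in ["scene","top"]:
    p,d=manip.camera(n); cv2.imwrite(f"pics/{n}0.png",p[:,:,::-1]); np.save(f"pics/{n}0d.npy",d)
    c=manip.get_calibration(n); print(n,np.round(c["K"],1).tolist(),np.round(c["camera_from_world"],3).tolist(),[k for k in c])
    W=np.linalg.inv(c["camera_from_world"])
    for l in ["handpiece_mid","drain_block","empty_cup_mouth","handpiece_foot"]:
        for r in manip.place_of(n,l): print(l,round(r["conf"],2),np.round((W@np.r_[r["position"],1])[:3],4))
E
```

```text
pics
{'clock': 0.0, 'joints': [-1.216, 0.2414, 0.0037, 1.3352, -0.0, 1.5708], 'joint_vel': [0.0006, 0.0007, 0.0001, -0.0006, 0.0002, 0.0003], 'tau': [0.0007, -37.2322, 25.2406, 0.017, 0.0002, -0.0], 'ee_pos': [0.1735, -0.4683, 0.2304], 'tcp_rot': [0.4044, 0.581, -0.4035, 0.5798], 'force': [-2.0565, -0.6357, 0.357], 'moment': [-0.0458, 0.0177, 0.0081], 'finger_gap': 0.0857} 0.0187
scene [[455.4, 0.0, 255.3], [0.0, 455.4, 192.4], [0.0, 0.0, 1.0]] [[-0.767, -0.642, 0.003, 0.284], [0.288, -0.34, 0.895, -0.222], [-0.574, 0.687, 0.445, -1.0], [0.0, 0.0, 0.0, 1.0]] ['K', 'camera_from_world']
handpiece_mid 0.77 [ 0.3922 -0.0922  0.0661]
handpiece_mid 0.61 [ 0.4481 -0.4438  0.0656]
handpiece_mid 0.59 [ 0.4365 -0.267   0.0768]
handpiece_mid 0.53 [ 0.5166 -0.3092  0.0675]
handpiece_mid 0.47 [ 0.5183 -0.1709  0.0692]
drain_block 0.95 [ 0.4315 -0.2684 -0.002 ]
empty_cup_mouth 0.69 [0.4201 0.0804 0.0674]
handpiece_foot 0.76 [ 0.5128 -0.1685  0.003 ]
handpiece_foot 0.74 [0.419  0.0826 0.066 ]
handpiece_foot 0.72 [ 0.389  -0.0913  0.0016]
handpiece_foot 0.71 [ 0.4517 -0.4475  0.0009]
handpiece_foot 0.6 [ 0.5192 -0.3076  0.0007]
top [[418.6, 0.0, 259.8], [0.0, 418.6, 193.1], [0.0, 0.0, 1.0]] [[-0.003, -1.0, -0.014, -0.077], [0.982, -0.006, 0.19, -0.458], [-0.19, -0.013, 0.982, -1.038], [0.0, 0.0, 0.0, 1.0]] ['K', 'camera_from_world']
handpiece_mid 0.49 [ 0.4297 -0.2712  0.0787]
handpiece_mid 0.46 [ 0.3937 -0.0899  0.0644]
handpiece_mid 0.45 [ 0.5143 -0.3116  0.0677]
handpiece_mid 0.44 [ 0.5097 -0.1698  0.0632]
handpiece_mid 0.43 [ 0.4481 -0.4477  0.0626]
drain_block 0.73 [ 4.315e-01 -2.719e-01 -2.000e-04]
empty_cup_mouth 0.63 [0.4209 0.0839 0.0642]
handpiece_foot 0.63 [ 0.5149 -0.3076  0.0014]
handpiece_foot 0.53 [ 0.4511 -0.4477  0.002 ]
handpiece_foot 0.52 [ 0.4287 -0.2739  0.0147]
handpiece_foot 0.47 [ 0.3921 -0.0941 -0.0007]
handpiece_foot 0.43 [ 0.5095 -0.1715  0.0007]
```

View pics/scene0.png

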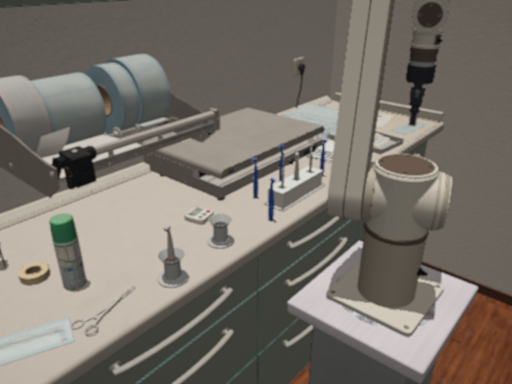

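View pics/top0.png

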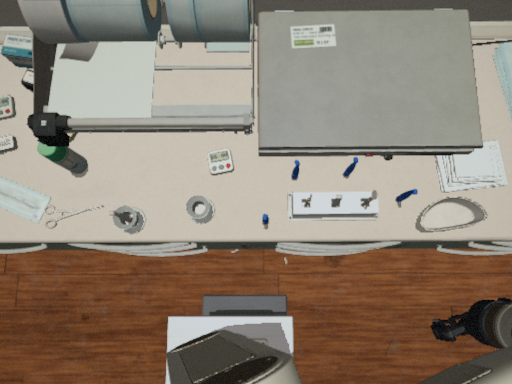

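The scene view shows the white block near (297,187) with three tools in it, blue look-alikes around it at (255,178), (270,200), (282,165) and (322,155), and the empty cup at (220,232). The top view shows the block at (333,204) and the empty cup at (200,208). Next I'll enlarge the block area.

Run:
```python
import cv2, numpy as np
a=cv2.imread("pics/scene0.png")[135:225,240:340]; b=cv2.imread("pics/top0.png")[150:235,255:425]
cv2.imwrite("pics/c1.png",cv2.resize(a,None,fx=6,fy=6,interpolation=cv2.INTER_CUBIC)); cv2.imwrite("pics/c2.png",cv2.resize(b,None,fx=4.7,fy=4.7,interpolation=cv2.INTER_CUBIC))
```

```text
(no output)
```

View pics/c1.png

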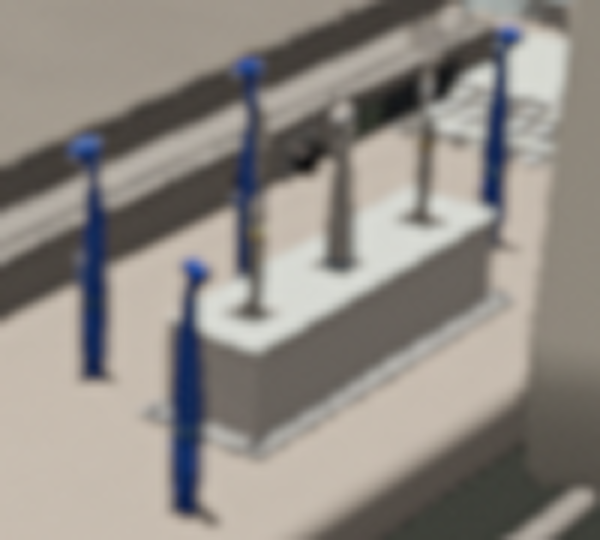

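View pics/c2.png

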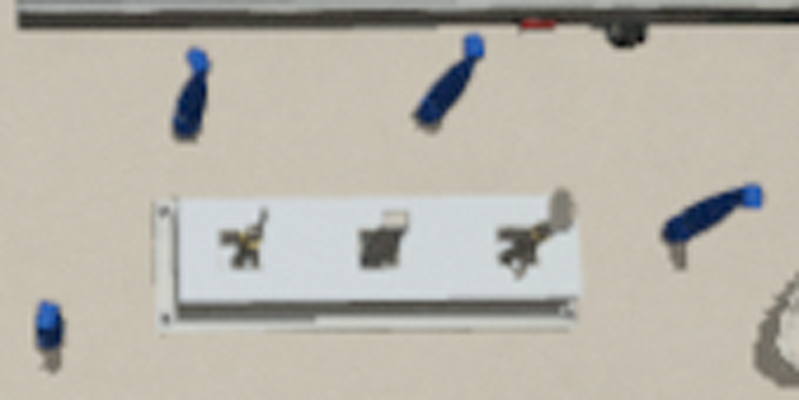

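Candidates for the handpiece: the metal rod in the middle well at scene (297,165) / top (337,202), and four blue rods. The blue ones are ruled out by colour. The outer wells hold thin tools, so the middle rod is the one that's thick, metal and in the block. Now I'll measure the block axis and lean, and work out a move to a viewing pose.

```bash
cat > h.py <<'E'
from rig import manip
import cv2, numpy as np
from scipy.spatial.transform import Rotation as R
def world_cloud(n,d):
    c=manip.get_calibration(n);K=c["K"];v,u=np.indices(d.shape)
    P=np.stack([(u-K[0][2])/K[0][0]*d,-(v-K[1][2])/K[1][1]*d,-d,np.ones_like(d)],-1)
    return (P@np.linalg.inv(c["camera_from_world"]).T)[...,:3]
def delta(pos,Rt,o=None):
    o=o or manip.get_obs();R0=R.from_quat(o["tcp_rot"])
    return np.round(R0.inv().apply(np.array(pos)-o["ee_pos"])*1000,1),np.round((R0.inv()*Rt).as_rotvec(),4)
def down(ang): # tool x down, tool z at angle ang in world xy
    z=np.array([np.cos(ang),np.sin(ang),0]);x=np.array([0,0,-1.]);return R.from_matrix(np.stack([x,np.cross(z,x),z],1))
E
python3 - <<'E'
from h import *
o=manip.get_obs();M=R.from_quat(o["tcp_rot"]).as_matrix();print(np.round(M,3))
for n in ["top","scene"]:
    d=np.load(f"pics/{n}0d.npy");p=cv2.imread(f"pics/{n}0.png");W=world_cloud(n,d)
    m=(W[...,2]>.05)&(W[...,2]<.066)&(abs(W[...,0]-.43)<.06)&(abs(W[...,1]+.27)<.14)&(p.min(-1)>140)
    q=W[m];
    r=cv2.minAreaRect((q[:,:2]*1000).astype(np.float32));print(n,len(q),r,np.median(q[:,2]))
    for lo,hi in [(.065,.085),(.085,.105),(.105,.12),(.12,.135),(.135,.16)]:
        k=(W[...,2]>lo)&(W[...,2]<hi)&(abs(W[...,0]-.43)<.03)&(abs(W[...,1]+.27)<.035);print(lo,k.sum(),np.round(W[k].mean(0),4) if k.any() else 0)
for a in (0,np.pi): print(a,delta([.432,-.27,.27],down(a)))
E
```

```text
[[-0.     0.938  0.347]
 [ 0.     0.347 -0.938]
 [-1.    -0.    -0.   ]]
top 1470 ((430.3548583984375, -269.2330017089844), (56.269813537597656, 216.1070098876953), 0.23642195761203766) 0.053389225103360416
0.065 16 [ 0.4265 -0.2648  0.0757]
0.085 14 [ 0.4265 -0.2658  0.0944]
0.105 7 [ 0.4266 -0.2679  0.1106]
0.12 2 [ 0.4263 -0.267   0.1279]
0.135 26 [ 0.4297 -0.2639  0.1398]
scene 468 ((431.1416320800781, -272.1021728515625), (226.11851501464844, 59.9085693359375), 89.63643646240234) 0.05443727339973137
0.065 31 [ 0.4292 -0.2652  0.0743]
0.085 24 [ 0.4293 -0.2656  0.0946]
0.105 16 [ 0.4287 -0.267   0.1123]
0.12 13 [ 0.4299 -0.2664  0.1275]
0.135 11 [ 0.4301 -0.2642  0.1387]
0 (array([-38.7, 311.3, -96.7]), array([-1.216e+00, -1.000e-04, -0.000e+00]))
3.141592653589793 (array([-38.7, 311.3, -96.7]), array([ 1.9256e+00, -0.0000e+00,  1.0000e-04]))
```

Emit:
send_rows(
  series=[-10,31,-10,-0.122,0,0,100,-20,62,-19,-0.243,0,0,100,-30,93,-29,-0.365,0,0,100,-39,124,-39,-0.486,0,0,100,-39,156,-48,-0.608,0,0,100,-39,187,-58,-0.73,0,0,100,-39,218,-68,-0.851,0,0,100,-39,249,-77,-0.973,0,0,100,-39,280,-87,-1.094,0,0,100,-39,311,-97,-1.216,0,0,100,-39,311,-97,-1.216,0,0,100],
)

```text
clock: 1.6
ee_pos: [0.4342, -0.2677, 0.27]
tcp_rot: [-0.002, 0.707, 0.002, 0.707]
force: [-0.2, 0.1, 0.1]
finger_gap: 0.0854
```

Run:
```python
from h import *
o=manip.get_obs();p,d=manip.camera("wrist");cv2.imwrite("pics/w1.png",p[:,:,::-1]);np.save("pics/w1d.npy",d)
print(o["clock"],o["ee_pos"],np.round(o["joints"],3),np.round(R.from_quat(o["tcp_rot"]).as_matrix(),3).tolist())
c=manip.get_calibration("wrist");print(c)
T=np.eye(4);T[:3,:3]=R.from_quat(o["tcp_rot"]).as_matrix();T[:3,3]=o["ee_pos"];W=T@c["tool_from_camera"]
for l in ["handpiece_mid","handpiece_foot","drain_block"]:
    for r in manip.place_of("wrist",l): print(l,round(r["conf"],2),np.round((W@np.r_[r["position"],1])[:3],4))
```

```text
1.6 [ 0.4341737  -0.26765763  0.27004809] [-5.530e-01  2.480e-01  1.140e-01  1.437e+00  1.000e-03  1.011e+00] [[0.001, -0.006, 1.0], [0.001, 1.0, 0.006], [-1.0, 0.001, 0.001]]
{'K': array([[297.31863964,   0.        , 254.32184112],
       [  0.        , 297.31863964, 189.809846  ],
       [  0.        ,   0.        ,   1.        ]]), 'tool_from_camera': array([[ 3.06542494e-04,  3.11620450e-01, -9.50206610e-01,
        -1.41653832e-01],
       [ 8.73930568e-06,  9.50206653e-01,  3.11620468e-01,
         8.06589203e-02],
       [ 9.99999953e-01, -1.03829061e-04,  2.88555371e-04,
        -6.23408488e-04],
       [ 0.00000000e+00,  0.00000000e+00,  0.00000000e+00,
         1.00000000e+00]])}
handpiece_mid 0.85 [ 0.3945 -0.0944  0.0646]
handpiece_mid 0.76 [ 0.5044 -0.1695  0.0607]
handpiece_mid 0.69 [ 0.4507 -0.4451  0.0647]
handpiece_mid 0.64 [ 0.4306 -0.2655  0.0744]
handpiece_mid 0.61 [ 0.5198 -0.307   0.0638]
handpiece_foot 0.96 [ 0.5241 -0.3105 -0.    ]
handpiece_foot 0.81 [ 5.130e-01 -1.698e-01  3.000e-04]
handpiece_foot 0.74 [ 0.3965 -0.0913 -0.0011]
handpiece_foot 0.68 [ 4.524e-01 -4.433e-01 -3.000e-04]
handpiece_foot 0.67 [ 0.4287 -0.2702  0.008 ]
drain_block 0.59 [ 0.4304 -0.2694  0.0006]
```

View pics/w1.png

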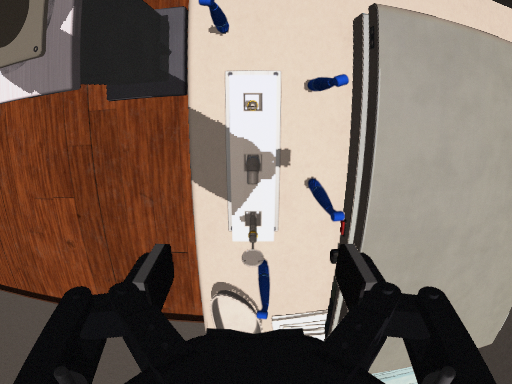

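The wrist view shows the thick metal rod in the middle well at (253,168). The spatula is at (253,101) and the mirror at (252,235); both are slim and well clear. Next I'll take body slices from the wrist depth to get the axis.

```bash
cat >> h.py <<'E'
def wrist_cloud(d,o):
    c=manip.get_calibration("wrist");K=c["K"];v,u=np.indices(d.shape)
    a=(u-K[0][2])/K[0][0];b=(v-K[1][2])/K[1][1];r=np.hypot(a,b);s=np.where(r>1e-6,np.tan(np.minimum(r,1.5))/np.maximum(r,1e-6),1)
    P=np.stack([a*s*d,-b*s*d,-d,np.ones_like(d)],-1)
    T=np.eye(4);T[:3,:3]=R.from_quat(o["tcp_rot"]).as_matrix();T[:3,3]=o["ee_pos"]
    return (P@(T@c["tool_from_camera"]).T)[...,:3]
E
python3 - <<'E'
from h import *
o=manip.get_obs();W=wrist_cloud(np.load("pics/w1d.npy"),o)
p=cv2.imread("pics/w1.png")
m=(W[...,2]>.045)&(W[...,2]<.066)&(abs(W[...,0]-.43)<.06)&(abs(W[...,1]+.27)<.14)&(p.min(-1)>140)
print(cv2.minAreaRect((W[m][:,:2]*1000).astype(np.float32)),np.median(W[m][:,2]))
for lo,hi in [(.06,.07),(.07,.08),(.08,.09),(.09,.1),(.1,.11),(.11,.12),(.12,.135),(.135,.16)]:
    k=(W[...,2]>lo)&(W[...,2]<hi)&(abs(W[...,0]-.43)<.03)&(abs(W[...,1]+.27)<.035)
    if k.any(): print(lo,k.sum(),np.round(W[k].min(0),4),np.round(W[k].max(0),4))
cv2.imwrite("pics/w1c.png",cv2.resize(p[60:250,200:310],None,fx=3,fy=3,interpolation=cv2.INTER_CUBIC))
for y in (-.19,-.345):
  k=(W[...,2]>.06)&(abs(W[...,0]-.43)<.05)&(abs(W[...,1]-y)<.04);print(y,np.round(W[k].min(0),3),np.round(W[k].max(0),3))
E
```

```text
((428.4710693359375, -271.98614501953125), (56.87548065185547, 215.44374084472656), 0.1575336456298828) 0.053269961116135134
0.06 27 [ 0.4216 -0.2676  0.0603] [ 0.4359 -0.2629  0.0698]
0.07 29 [ 0.4217 -0.2689  0.0705] [ 0.4358 -0.2632  0.0799]
0.08 39 [ 0.4219 -0.2711  0.0802] [ 0.4356 -0.2636  0.0898]
0.09 37 [ 0.4221 -0.2717  0.09  ] [ 0.4344 -0.2646  0.0998]
0.1 25 [ 0.4236 -0.2698  0.1003] [ 0.4343 -0.2652  0.1088]
0.12 4 [ 0.4233 -0.2694  0.1333] [ 0.4339 -0.2606  0.135 ]
0.135 149 [ 0.4233 -0.2722  0.1352] [ 0.4339 -0.2595  0.1426]
-0.19 [ 0.424 -0.204  0.096] [ 0.434 -0.19   0.412]
-0.345 [ 0.418 -0.352  0.061] [ 0.439 -0.339  0.167]
```

View pics/w1c.png

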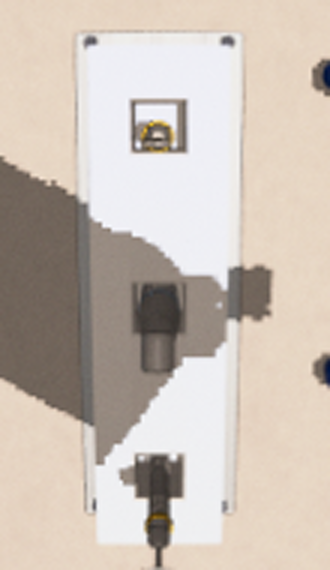

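Run:
```python
from h import *
o=manip.get_obs();print(o["clock"],o["ee_pos"],delta([.4295,-.271,.078],down(0)))
d=np.load("pics/scene0d.npy");W=world_cloud("scene",d)
k=(W[...,2]>.02)&(abs(W[...,1]+.27)<.1)&(W[...,0]>.53);print(np.percentile(W[k][:,0],[0,2,10]),W[k][:,2].max())
```

```text
1.8 [ 0.43111162 -0.270213    0.27028922] (array([192.3,  -0.8,  -1.5]), array([-0.0013, -0.0004,  0.0001]))
[0.55830885 0.56197752 0.56731269] 0.5468329429440493
```

Emit:
send_rows(
  series=[20,0,-1,0,0,0,60,55,-1,-2,0,0,0,60,90,-1,-2,0,0,0,60,90,-1,-2,0,0,0,60,90,-1,-2,0,0,0,60],
  grip_force=50,
)

```text
clock: 2.3
ee_pos: [0.4288, -0.2714, 0.1807]
tcp_rot: [0.001, 0.707, -0.0, 0.707]
force: [-0.1, -0.4, 1.6]
finger_gap: 0.051
```

Run:
```python
from h import *
o=manip.get_obs();p,d=manip.camera("wrist");cv2.imwrite("pics/w2.png",p[:,:,::-1])
print(o["clock"],o["ee_pos"],o["joint_vel"].round(3) if hasattr(o["joint_vel"],"round") else o["joint_vel"],o["finger_gap"])
W=wrist_cloud(d,o)
for lo,hi in [(.06,.07),(.07,.08),(.08,.09),(.09,.1),(.1,.11),(.11,.12),(.12,.135),(.135,.16)]:
    k=(W[...,2]>lo)&(W[...,2]<hi)&(abs(W[...,0]-.43)<.02)&(abs(W[...,1]+.27)<.035)
    if k.any(): print(lo,k.sum(),np.round(W[k].min(0),4),np.round(W[k].max(0),4))
c=manip.get_calibration("wrist")
T=np.eye(4);T[:3,:3]=R.from_quat(o["tcp_rot"]).as_matrix();T[:3,3]=o["ee_pos"];Wt=T@c["tool_from_camera"]
for l in ["handpiece_mid","handpiece_foot"]:
    for r in manip.place_of("wrist",l): print(l,round(r["conf"],2),np.round((Wt@np.r_[r["position"],1])[:3],4))
print(delta([.4295,-.271,.078],down(0)))
```

```text
2.3 [ 0.42882898 -0.27140618  0.18071291] [ 0.007 -0.022  0.055  0.002 -0.    -0.001] 0.05095186908469688
0.06 55 [ 0.4241 -0.2667  0.0607] [ 0.4396 -0.2602  0.0699]
0.07 73 [ 0.4242 -0.2697  0.07  ] [ 0.4392 -0.2604  0.08  ]
0.08 73 [ 0.4252 -0.2669  0.0801] [ 0.4388 -0.2612  0.0899]
0.09 78 [ 0.4253 -0.2689  0.09  ] [ 0.4384 -0.2619  0.0999]
0.1 83 [ 0.4262 -0.2683  0.1   ] [ 0.4372 -0.2625  0.1099]
0.11 20 [ 0.4278 -0.2659  0.1103] [ 0.4354 -0.2632  0.1141]
0.12 20 [ 0.4265 -0.2645  0.1314] [ 0.4354 -0.2574  0.135 ]
0.135 292 [ 0.4265 -0.2697  0.1352] [ 0.4367 -0.2569  0.1421]
handpiece_mid 0.65 [ 0.52   -0.3081  0.065 ]
handpiece_mid 0.61 [ 0.4492 -0.4467  0.0622]
handpiece_mid 0.57 [ 0.5111 -0.1674  0.0617]
handpiece_mid 0.55 [ 0.4293 -0.2665  0.0739]
handpiece_foot 0.77 [ 0.3912 -0.0885 -0.0025]
handpiece_foot 0.74 [ 0.5087 -0.1697  0.0012]
handpiece_foot 0.69 [ 0.4312 -0.2677  0.0074]
handpiece_foot 0.66 [ 5.227e-01 -3.109e-01 -5.000e-04]
handpiece_foot 0.57 [ 0.4482 -0.4445 -0.0016]
(array([104.7,   1.3,  -1.6]), array([-0.0008,  0.0036,  0.0023]))
```

View pics/w2.png

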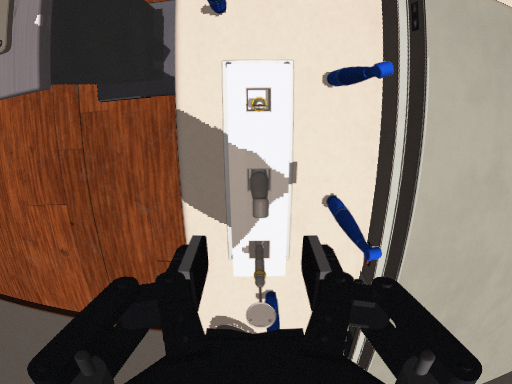

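The wrist view shows the rod at (260,190), midway between the fingers. The blue rods at (350,75) and (350,230) are outside the gripper's path. I'll descend with a 2 mm correction, then close.

Emit:
send_rows(
  series=[25,1,1,0,0,0,60,50,2,1.5,0,0,0,60,75,2,1.5,0,0,0,60,90,2,1.5,0,0,0,60,102,2,1.5,0,0,0,60,102,2,1.5,0,0,0,60,102,2,1.5,0,0,0,60],
)

```text
clock: 3.15
ee_pos: [0.4319, -0.2694, 0.0794]
tcp_rot: [-0.0, 0.707, -0.0, 0.708]
force: [0.3, 0.5, -0.1]
finger_gap: 0.051
```

Run:
```python
from h import *
o=manip.get_obs();p,d=manip.camera("wrist");cv2.imwrite("pics/w3.png",p[:,:,::-1])
print(o["clock"],o["ee_pos"],o["finger_gap"],o["force"])
W=wrist_cloud(d,o)
for lo,hi in [(.06,.07),(.07,.08),(.08,.09),(.09,.1),(.1,.11),(.11,.12),(.12,.135),(.135,.16)]:
    k=(W[...,2]>lo)&(W[...,2]<hi)&(abs(W[...,0]-.43)<.017)&(abs(W[...,1]+.27)<.035)
    if k.any(): print(lo,k.sum(),np.round(W[k].min(0),4),np.round(W[k].max(0),4))
```

```text
3.15 [ 0.43194587 -0.26936652  0.07936776] 0.050999556798447025 [ 0.28291049  0.49550839 -0.08846061]
0.06 215 [ 0.424 -0.267  0.06 ] [ 0.44   -0.2599  0.07  ]
0.07 262 [ 0.4243 -0.2677  0.07  ] [ 0.4396 -0.2602  0.08  ]
0.08 283 [ 0.4247 -0.2686  0.08  ] [ 0.4392 -0.2611  0.09  ]
0.09 315 [ 0.4255 -0.2695  0.0901] [ 0.4387 -0.2614  0.1   ]
0.1 321 [ 0.4263 -0.2688  0.1   ] [ 0.4373 -0.2626  0.11  ]
0.11 325 [ 0.4271 -0.2698  0.1101] [ 0.4365 -0.2629  0.1199]
0.12 174 [ 0.4263 -0.2669  0.1201] [ 0.437  -0.2573  0.135 ]
0.135 2695 [ 0.413  -0.2696  0.1351] [ 0.4469 -0.2502  0.16  ]
```

View pics/w3.png

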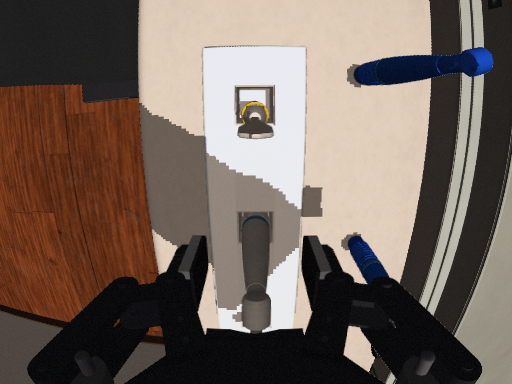

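The rod sits between the pads at (255,260), and its body tapers towards the head. I'll go 4 mm lower, which still leaves about 5 mm above the head, and then close.

Emit:
send_rows(
  series=[2,0,0,0,0,0,60,4,0,0,0,0,0,60,4,0,0,0,0,0,60,4,0,0,0,0,0,30,4,0,0,0,0,0,10,4,0,0,0,0,0,0,4,0,0,0,0,0,0,4,0,0,0,0,0,0,4,0,0,0,0,0,0,4,0,0,0,0,0,0],
  grip_force=70,
)

```text
clock: 4.2
ee_pos: [0.4312, -0.2689, 0.0744]
tcp_rot: [-0.0, 0.707, -0.0, 0.707]
force: [-1.3, 1.0, 2.4]
finger_gap: 0.015
```

Emit:
send_rows(
  series=[-8,0,0,0,0,0,0,-18,0,0,0,0,0,0,-30,0,0,0,0,0,0,-45,0,0,0,0,0,0,-60,0,0,0,0,0,0,-60,0,0,0,0,0,0],
)

```text
clock: 4.8
ee_pos: [0.433, -0.27, 0.1374]
tcp_rot: [-0.001, 0.705, -0.001, 0.709]
force: [0.4, -1.0, -0.6]
finger_gap: 0.0151
```

Run:
```python
from h import *
o=manip.get_obs();p,d=manip.camera("wrist");cv2.imwrite("pics/w4.png",p[:,:,::-1])
p2,d2=manip.camera("scene");cv2.imwrite("pics/s4.png",cv2.resize(p2[80:260,180:380,::-1],None,fx=3,fy=3))
print(o["clock"],o["ee_pos"],o["finger_gap"],o["force"])
```

```text
4.8 [ 0.43295048 -0.2699637   0.13741829] 0.015057207075158525 [ 0.43104044 -1.04380475 -0.56342365]
```

View pics/w4.png

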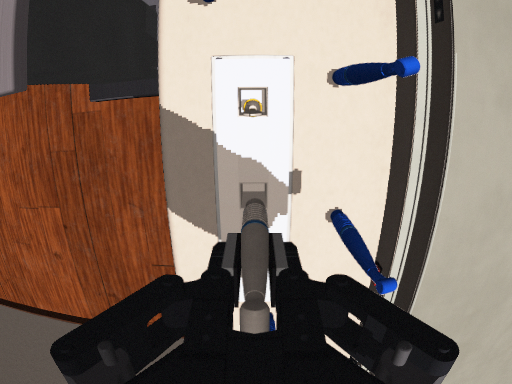

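View pics/s4.png

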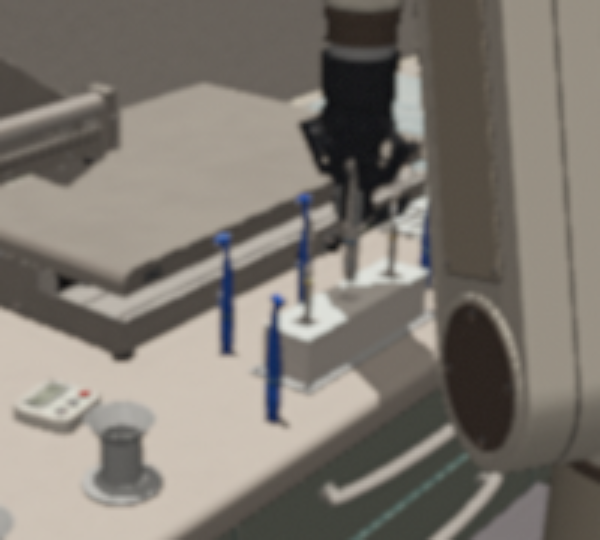

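The handpiece is held and clear of the well: its foot is at (253,208) in the wrist view, and the well behind it is empty. I'll lift it above the spatula and carry it to the cup.

Emit:
send_rows(
  series=[-30,0,0,0,0,0,0,-65,0,0,0,0,0,0,-100,0,0,0,0,0,0,-122,0,0,0,0,0,0,-124,15,0,0,0,0,0,-124,45,0,0,0,0,0,-124,85,-2,0,0,0,0,-124,125,-4,0,0,0,0,-124,165,-6,0,0,0,0,-124,205,-8,0,0,0,0,-124,245,-10,0,0,0,0,-124,270,-12,0,0,0,0],
)

```text
clock: 6.1
ee_pos: [0.4171, 0.004, 0.2564]
tcp_rot: [-0.001, 0.708, 0.001, 0.706]
force: [0.8, -1.1, -2.1]
finger_gap: 0.0149
```

Run:
```python
from h import *
o=manip.get_obs();p,d=manip.camera("wrist");cv2.imwrite("pics/w5.png",p[:,:,::-1]);np.save("pics/w5d.npy",d)
print(o["clock"],o["ee_pos"],o["finger_gap"],o["force"],np.round(o["joints"],3))
c=manip.get_calibration("wrist")
T=np.eye(4);T[:3,:3]=R.from_quat(o["tcp_rot"]).as_matrix();T[:3,3]=o["ee_pos"];Wt=T@c["tool_from_camera"]
for l in ["empty_cup_mouth","handpiece_foot","handpiece_mid"]:
    for r in manip.place_of("wrist",l): print(l,round(r["conf"],2),np.round((Wt@np.r_[r["position"],1])[:3],4))
```

```text
6.1 [0.41712913 0.00404916 0.25636624] 0.014924238390547967 [ 0.83031305 -1.07381288 -2.13850039] [ 9.000e-03  6.800e-02 -1.360e-01  1.370e+00  1.000e-03  1.577e+00]
empty_cup_mouth 0.71 [0.4252 0.0792 0.0688]
handpiece_foot 0.85 [0.4152 0.0033 0.1909]
handpiece_foot 0.71 [ 0.3925 -0.0907  0.0009]
handpiece_foot 0.69 [0.4227 0.0794 0.068 ]
handpiece_foot 0.59 [ 5.095e-01 -1.657e-01  4.000e-04]
handpiece_mid 0.89 [0.4168 0.0055 0.2576]
handpiece_mid 0.55 [ 0.3907 -0.0934  0.0645]
handpiece_mid 0.48 [ 0.5087 -0.1678  0.0626]
```

View pics/w5.png

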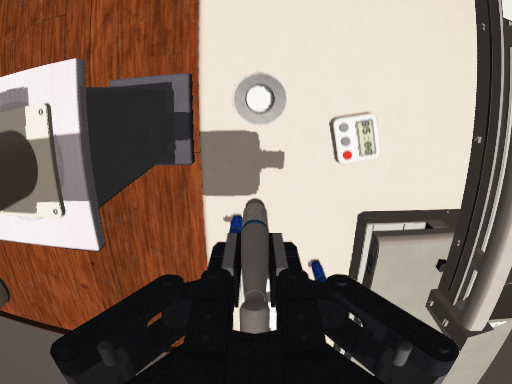

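The wrist view shows the empty cup at (259,98), with nothing in it, and the rod held upright with its foot at (254,205). I'll refine the cup centre from the rim points.

Run:
```python
from h import *
from scipy.optimize import least_squares
o=manip.get_obs();print(o["ee_pos"],o["clock"])
def fit(W,n):
    s=(abs(W[...,0]-.42)<.045)&(abs(W[...,1]-.081)<.045)
    k=s&(W[...,2]>.059)&(W[...,2]<.073)
    q=W[k][:,:2]
    if len(q)>6:
        f=least_squares(lambda a:np.hypot(q[:,0]-a[0],q[:,1]-a[1])-.030,[.42,.081],loss="soft_l1",f_scale=.001)
        print(n,len(q),np.round(f.x,4),np.std(f.fun).round(4),W[s][:,2].max())
    pl=s&(W[...,2]>.045);print("  bbox",W[pl].min(0).round(4),W[pl].max(0).round(4))
for n in ["top","scene"]: fit(world_cloud(n,np.load(f"pics/{n}0d.npy")),n)
p,d=manip.camera("wrist");fit(wrist_cloud(d,o),"wrist")
c=manip.get_calibration("wrist")
W=wrist_cloud(d,o)
b=np.array(o["ee_pos"])
for lo,hi in [(-.07,-.06),(-.06,-.05),(-.05,-.04),(-.04,-.03),(-.03,-.02)]:
    k=(W[...,2]-b[2]>lo)&(W[...,2]-b[2]<hi)&(abs(W[...,0]-b[0])<.02)&(abs(W[...,1]-b[1])<.03)
    if k.any(): print(lo,k.sum(),(W[k].min(0)-b).round(4),(W[k].max(0)-b).round(4))
T=np.eye(4);T[:3,:3]=R.from_quat(o["tcp_rot"]).as_matrix();T[:3,3]=o["ee_pos"];Wt=T@c["tool_from_camera"]
for l in ["empty_cup_mouth","handpiece_foot"]:
    for r in manip.place_of("wrist",l)[:2]: print(l,round(r["conf"],2),np.round((Wt@np.r_[r["position"],1])[:3],4))
```

```text
[0.4180078  0.00184311 0.25690816] 6.3
top 165 [0.4197 0.0786] 0.0021 0.07010728449497128
  bbox [0.3907 0.0491 0.0469] [0.4495 0.1099 0.0701]
scene 141 [0.4197 0.0808] 0.0026 0.06900217169467959
  bbox [0.3891 0.0479 0.0452] [0.4526 0.1095 0.069 ]
wrist 856 [0.4215 0.0799] 0.0018 0.3985343852363811
  bbox [0.3918 0.0504 0.0451] [0.4518 0.1102 0.3985]
-0.07 27 [-0.007   0.0026 -0.0629] [ 0.0063  0.0077 -0.0601]
-0.06 58 [-0.008   0.0036 -0.0598] [ 0.0059  0.0088 -0.0501]
-0.05 120 [-0.0087  0.0017 -0.05  ] [ 0.0077  0.009  -0.04  ]
-0.04 145 [-0.0087  0.0015 -0.04  ] [ 0.0076  0.0089 -0.03  ]
-0.03 154 [-0.0085  0.0008 -0.0298] [ 0.0079  0.0091 -0.0201]
empty_cup_mouth 0.93 [0.4203 0.0799 0.0698]
handpiece_foot 0.72 [ 0.3918 -0.0912 -0.0011]
handpiece_foot 0.61 [0.4148 0.0021 0.1882]
```

The three views agree on the cup at (0.4207, 0.080), and the foot is within 1 mm of the TCP axis. I'll move over the cup and down to just above the rim.

Emit:
send_rows(
  series=[0,25,1,0,0,0,0,0,55,2,0,0,0,0,0,78,3,0,0,0,0,25,78,3,0,0,0,0,60,78,3,0,0,0,0,90,78,3,0,0,0,0,102,78,3,0,0,0,0,102,78,3,0,0,0,0,102,78,3,0,0,0,0],
)

```text
clock: 7.35
ee_pos: [0.4225, 0.0784, 0.1565]
tcp_rot: [0.001, 0.707, -0.001, 0.707]
force: [0.5, 0.3, -1.0]
finger_gap: 0.0149
```

Run:
```python
from h import *
o=manip.get_obs();p,d=manip.camera("wrist");cv2.imwrite("pics/w6.png",p[:,:,::-1])
p2,d2=manip.camera("scene");cv2.imwrite("pics/s6.png",cv2.resize(p2[130:270,140:290,::-1],None,fx=4,fy=4))
print(o["clock"],o["ee_pos"],o["finger_gap"],o["force"])
```

```text
7.35 [0.42252239 0.07843182 0.15651712] 0.01491682866919607 [ 0.46656028  0.25572353 -0.97494093]
```

View pics/w6.png

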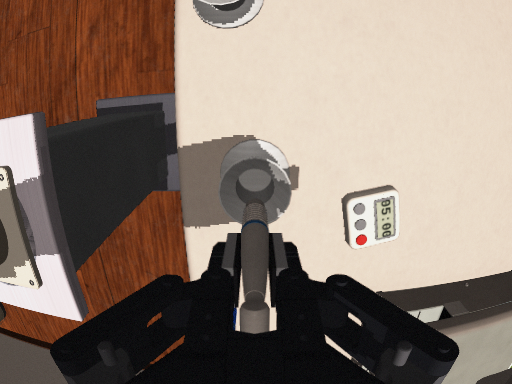

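View pics/s6.png

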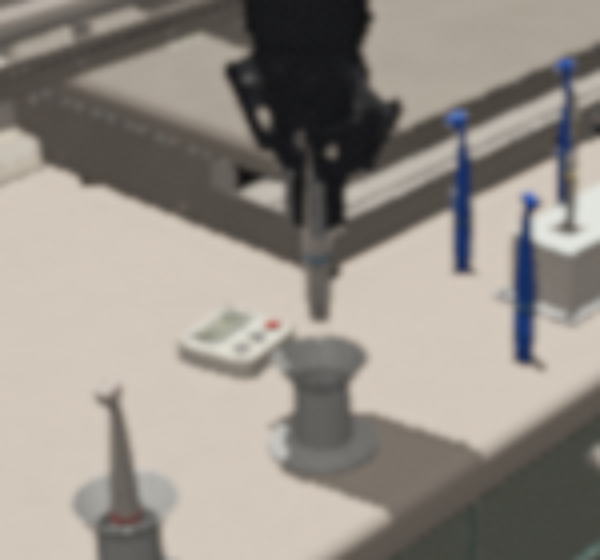

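Both views show the foot directly over the empty cup: wrist foot (255,210) against bore (255,183), which is farther away. I'll lower it, watching the force.

Emit:
send_rows(
  series=[10,1,-1,0,0,0,0,25,1,-1,0,0,0,0,40,1,-1,0,0,0,0,52,1,-1,0,0,0,0,62,1,-1,0,0,0,0,70,1,-1,0,0,0,0,74,1,-1,0,0,0,0,74,1,-1,0,0,0,0,74,1,-1,0,0,0,0],
)

```text
clock: 8.35
ee_pos: [0.4215, 0.0802, 0.0826]
tcp_rot: [0.0, 0.707, 0.0, 0.707]
force: [0.1, 0.5, -0.4]
finger_gap: 0.0149
```

Run:
```python
from h import *
o=manip.get_obs();p,d=manip.camera("wrist");cv2.imwrite("pics/w7.png",p[:,:,::-1])
o=manip.get_obs();print(o["clock"],o["ee_pos"],o["finger_gap"],o["force"])
```

```text
8.4 [0.42160288 0.08023025 0.0827529 ] 0.014931037219535736 [-0.03870593  0.12338234 -0.20554804]
```

View pics/w7.png

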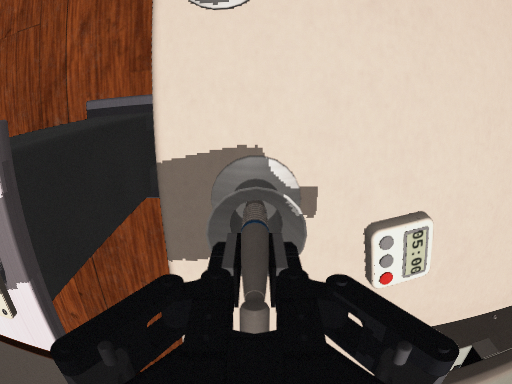

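The rod is inside the cup bore at (255,215) with no contact force. I'll ease it down to the floor, expected at about TCP z 0.075.

Emit:
send_rows(
  series=[3,0,0,0,0,0,0,5,0,0,0,0,0,0,6,0,0,0,0,0,0,7,0,0,0,0,0,0,7,0,0,0,0,0,0],
)

```text
clock: 8.9
ee_pos: [0.421, 0.0801, 0.0751]
tcp_rot: [-0.0, 0.707, 0.0, 0.707]
force: [-0.3, 0.6, 0.1]
finger_gap: 0.015
```

Emit:
send_rows(
  series=[0.5,0,0,0,0,0,0,1,0,0,0,0,0,0,1,0,0,0,0,0,0],
)

```text
clock: 9.2
ee_pos: [0.4212, 0.0802, 0.0744]
tcp_rot: [0.0, 0.707, 0.0, 0.707]
force: [-0.0, 0.5, -0.4]
finger_gap: 0.0149
```

Emit:
send_rows(
  series=[0.5,0,0,0,0,0,0,1,0,0,0,0,0,0,1,0,0,0,0,0,0],
)

```text
clock: 9.5
ee_pos: [0.4213, 0.0802, 0.0743]
tcp_rot: [0.0, 0.707, 0.0, 0.707]
force: [-2.8, 0.2, 8.0]
finger_gap: 0.0148
```

The foot meets the floor at TCP z 0.0743, as predicted, with 8 N. Relieve the push slightly, then open.

Emit:
send_rows(
  series=[-0.7,0,0,0,0,0,0,-0.7,0,0,0,0,0,0,-0.7,0,0,0,0,0,20,-0.7,0,0,0,0,0,40,-0.7,0,0,0,0,0,75,-0.7,0,0,0,0,0,75,-0.7,0,0,0,0,0,75,-0.7,0,0,0,0,0,75,-0.7,0,0,0,0,0,75],
  grip_force=20,
)

```text
clock: 10.4
ee_pos: [0.4211, 0.0801, 0.074]
tcp_rot: [-0.0, 0.707, 0.0, 0.707]
force: [0.9, -0.7, 0.4]
finger_gap: 0.0643
```

Run:
```python
from h import *
o=manip.get_obs();p,d=manip.camera("wrist");cv2.imwrite("pics/w8.png",p[:,:,::-1])
p2,d2=manip.camera("scene");cv2.imwrite("pics/s8.png",cv2.resize(p2[130:270,140:290,::-1],None,fx=4,fy=4))
o=manip.get_obs();print(o["clock"],o["ee_pos"],o["finger_gap"],o["force"])
```

```text
10.5 [0.42113582 0.08015665 0.07399848] 0.0639147381845332 [-0.73227338 -0.54410538 -0.75575001]
```

View pics/w8.png

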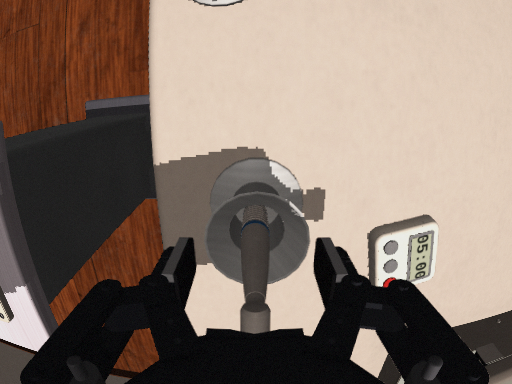

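View pics/s8.png

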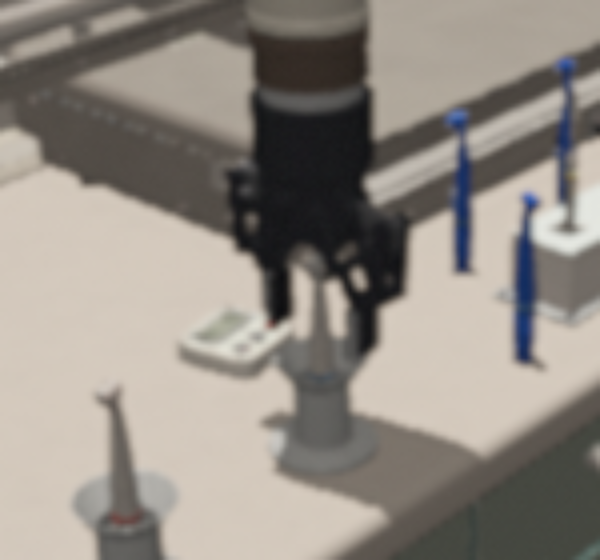

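The fingers are clear on both sides (wrist view: pads at (180,265) and (330,265), rod at (255,265)), and the rod stands upright on its own. I'll retract straight up.

Emit:
send_rows(
  series=[-5,0,0,0,0,0,75,-15,0,0,0,0,0,75,-30,0,0,0,0,0,75,-55,0,0,0,0,0,75,-85,0,0,0,0,0,75,-120,0,0,0,0,0,75,-150,0,0,0,0,0,75,-150,0,0,0,0,0,75,-150,0,0,0,0,0,75],
)

```text
clock: 11.4
ee_pos: [0.4217, 0.0802, 0.2253]
tcp_rot: [0.0, 0.706, 0.0, 0.708]
force: [-0.1, 0.6, -0.7]
finger_gap: 0.064
```

Run:
```python
from h import *
o=manip.get_obs();p,d=manip.camera("wrist");cv2.imwrite("pics/w9.png",p[:,:,::-1])
p2,d2=manip.camera("scene");cv2.imwrite("pics/s9.png",cv2.resize(p2[130:270,140:290,::-1],None,fx=4,fy=4))
print(o["clock"],o["ee_pos"],o["finger_gap"],o["force"])
c=manip.get_calibration("scene");W=np.linalg.inv(c["camera_from_world"])
for l in ["handpiece_mid","handpiece_foot"]:
    for r in manip.place_of("scene",l): print(l,round(r["conf"],2),np.round((W@np.r_[r["position"],1])[:3],4))
W=wrist_cloud(d,o)
k=(abs(W[...,0]-.421)<.03)&(abs(W[...,1]-.08)<.03)&(W[...,2]>.08)&(W[...,2]<.17);print("top",W[k].min(0),W[k].max(0))
```

```text
11.4 [0.42169077 0.08024143 0.22525266] 0.06396714131648512 [-0.13988498  0.58522944 -0.72331153]
handpiece_mid 0.66 [ 0.5164 -0.1692  0.0706]
handpiece_mid 0.61 [0.4226 0.0787 0.0664]
handpiece_mid 0.56 [ 0.5146 -0.3111  0.0708]
handpiece_mid 0.56 [ 0.4481 -0.4468  0.0657]
handpiece_mid 0.5 [ 0.3908 -0.0953  0.0688]
handpiece_mid 0.45 [0.4224 0.08   0.076 ]
handpiece_foot 0.76 [ 0.392  -0.0887  0.0027]
handpiece_foot 0.63 [ 5.129e-01 -1.694e-01 -3.000e-04]
handpiece_foot 0.54 [ 0.5206 -0.3077  0.0041]
handpiece_foot 0.49 [ 0.4495 -0.4477 -0.0015]
top [0.41414748 0.07943752 0.08005461] [0.42806196 0.0919378  0.14243716]
```

View pics/w9.png

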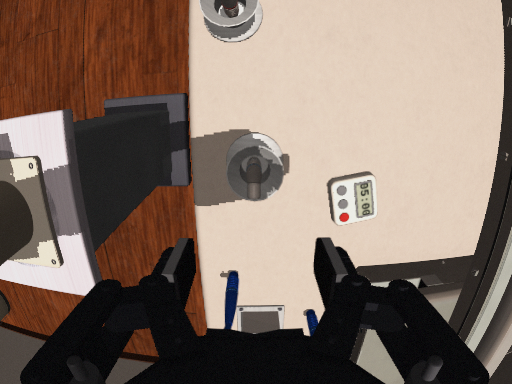

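View pics/s9.png

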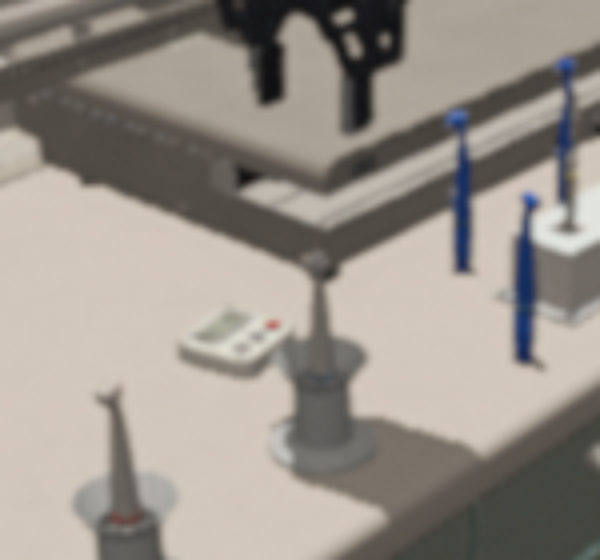

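Both views show the handpiece standing upright, head up, in the cup. Its top is at z 0.142 (10 mm cup floor + 132 mm rod), and the gripper is clear above it. Handing in.

```bash
python3 -c "
from rig import manip
print(manip.finish_job())"
```

```text
the job is handed in; nothing more can be done
None
```

I took the metal handpiece out of the middle well of the block, stood it foot down in the empty steel cup, let go and raised the gripper clear. The job was handed in at about 12 s.

**Last checks:**
- **Foot on the cup floor:** contact came at TCP height 74.3 mm, as predicted, with about 8 N. Afterwards the rod's top measured 142 mm above the worktop, which matches the 10 mm cup floor plus the 132 mm rod.
- **Upright and free:** the scene and wrist pictures show it standing upright in the cup with the fingers well clear. The blue look-alikes near the cup and the other cup still stand as before.

**What disagreed or was less certain:**
- **Block height:** the block's top measured about 54 mm above the worktop, not 58 mm, so the plate seems to be included in the 54 mm.
- **Body shape:** the rod's body tapers towards the head, although the text calls it straight. I gripped 4 mm lower because of this, and it did not slip.
- **Foot after release:** the network did not report the foot inside the cup, since it is hidden there. That it rests on the floor comes from the contact force and the top height.

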